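# Set the indexing head to its pointer and lock it again

## Task

Set the indexing head on the desk to the angle that its pointer marks for the next part, and lock it again. Slide the bolt that keeps the clamp lever shut right back, swing the lever wide open, and turn the dial by its grip bar until the raised zero mark on the rim stands exactly at the pointer behind it. Then swing the lever fully home, slide the bolt fully home beside it, and let go; leave the pointer where it is set and do not disturb the other things on the desk.

Things in the scene. Friction and masses are not known exactly. Their poses are not given: they have to be found in the camera images.
- indexer: Indexing head on a grey angle table, fixed to the desk, turned about the vertical. Base plate 212 x 244 mm; origin under its middle, x to the rear, y to the left. Its hinged face plate (242 x 242 mm, top edge 140 mm high) tilts 25 degrees to the front. All handles move in planes parallel to this face and stand square out of it: a gripper leaning 25 degrees meets them straight.
- dial_axis (a point): Fixed point on the dial's axis, at the gripping height of its grip bar, 59 mm out from the tilted face. z: the dial's axis, out of the face (up and to the front); x: up the slope to the rear; y: to the left along the face. Seen in this frame the face reaches from -150 to 92 mm in x and in y.
- dial_grip (a point): Middle of the dial's black grip bar: same point as dial_axis, but turning with the dial; y runs along the bar, x square to it towards the zero mark, z is the dial's axis. Bar 96 mm long, 18 mm thick, 24 mm high; its underside is 18 mm, this point 31 mm above the top of the pale metal dial (150 mm across, 16 mm thick, divided every 6 degrees). Unclamped friction 0.12 N m; stays where left.
- dial (a joint): Angle of the dial in rad: 0 when its zero mark points straight up the slope, growing counter-clockwise as seen facing the dial (the mark moves to the left). Starts at 0.75 to 1.25; range -2.8 to 2.8. While the lever is home, a brass shoe on the rim holds the dial firmly.
- zero_mark (a point): Outer end of the dial's zero mark: a dark raised rib, 6 mm wide and 21 mm long, at the top edge of the rim and running on down the rim, far thicker than the graduation lines. 75 mm from the axis, 31 mm below dial_grip along the axis, square to the grip bar. Turns with the dial.
- pointer_tip (a point): Tip of the pointer: a steel block (16 x 20 x 24 mm) with a thumb screw and a dark cone pointing inwards at the rim, on a curved rail at the far (upper) side of the dial. Tip 77 mm from the axis, level with the dial's top. Set somewhere within 0.25 rad of the middle; must stay there. With the dial set right the zero mark is 2 mm from the tip.
- pointer (a joint): Angle of the pointer on its rail in rad, about the dial's axis in the same sense as joint dial: the dial is set right when joint dial equals joint pointer. Stiff; not to be moved.
- clamp_lever (a joint): Angle of the clamp lever in rad about an axis parallel to the dial's: 0 home (dial clamped; start), growing counter-clockwise as seen facing the dial, so that the knob swings to the right and up the slope; 0.85 at its open stop. The clamp lets go beyond 0.55. Stays where left; 2 to 5 N at the knob. The bolt, when home, blocks it.
- lever_knob (a point): Gripping point of the clamp lever's knob: upright, black, round, 24 mm across, 36 mm tall, at the end of a flat steel arm at the right of the dial that reaches down the slope when home. The point is 15 mm below the knob's top, 32 mm above the arm, 95 mm from lever_pivot. z: along the knob, out of the face. Turns with the lever. A gripper may lean up to 15 degrees off z.
- lever_pivot (a point): Point on the clamp lever's pivot axis, as high above the face as lever_knob; at 45 mm up the slope and 88 mm to the right of the dial's axis. Nothing stands there to grip. z: the pivot axis.
- keeper (a joint): Place of the keeper bolt in m: 0 home (up the slope, its round nose close beside the outer side of the lever's end, blocking it; start), growing to 0.030 at its stop as it is drawn straight down the slope. From 0.022 the lever is free. Friction 1.5 N; stays where left. It goes home only with the lever within 0.03 rad of home.
- keeper_knob (a point): Gripping point of the keeper bolt's knob: upright, dark, round, 21 mm across, 34 mm tall, on a 12 mm slide bolt in two guides at the right front of the face. The point is 14 mm below the knob's top, 26 mm above the guides. Bolt home: 100 mm down the slope and 113 mm to the right of the dial's axis. z: along the knob, out of the face; a gripper may lean up to 15 degrees off it.
- flange: Bystander: grey turned flange, 58 mm across and 30 mm high, loose at the left of the head. Origin under its middle.
- loupe: Bystander: black loupe, 35 mm across and 40 mm high, loose at the left of the head. Origin under its middle.
- calculator: Bystander: dark desk calculator 150 x 98 x 16 mm, loose, left front. Origin under its middle.
- masking_tape: Bystander: roll of tan masking tape, 100 mm across and 25 mm high, loose, right. Origin under its middle.
- mug: Bystander: white mug 78 mm across with handle and 93 mm high, loose, behind the head. Origin under its middle.
- stapler: Bystander: small stapler 65 x 91 x 35 mm, loose, behind the head. Origin under its middle.

How it is judged:
By the outcome, as a careful person would: the job done as asked, in the order asked, and still so for the second after the job is handed in, with the robot touching nothing.
It also fails if it takes over 61 s, if anything falls off the work surface, if the arm or the gripper's body presses on something with over 40 N, if the wrist force passes 120 N, or if a joint passes its speed limit or range.

## Robot

A 7-joint arm with a two-finger parallel gripper is mounted at the origin on a cart in front of the work surface, level with it; the furniture and walls round the work are solid. World frame = base frame: x ahead of the robot, y to its left, z up, the work surface at z = 0. Lengths are in m, angles in rad, forces in N, time in s.
With the tool pointing down it reaches from about 0.425 to 0.925 m from the base axis. Payload 6.8 kg.
Tool frame: the origin (TCP) lies at the very end of the fingers, on their centre line; the grasp point (between the pads) lies 19 mm behind it; z points along the fingers, y is the line along which they close (so a half turn about z gives the same grasp; the last joint's range is limited). The gripper opens to 85 mm and grips with 20 to 120 N. Pads are 22 mm wide; open, the fingers measure 114 mm over their backs; the gripper's body (76 mm by 85 mm) begins 54 mm behind the grasp point. The pads swing forward as they close: fully open they stand 13 mm farther back than shut.
Start: joints at [-1.339, 0.477, 0.022, 1.555, -0.011, 1.109, -0.083], TCP at [0.225, 0.636, 0.231] pointing down, gripper open.
Joint ranges: [-2.96, 2.96], [-0.34, 2.1], [-1.41, 1.46], [0.24, 2.44], [-1.37, 4.51], [0.17, 1.92], [-2.96, 2.96]. Speed limits (rad/s): [2.39, 2.39, 3.14, 3.14, 3.14, 3.14, 3.14].

## Interface

Orientations are given as a rotation vector (axis times angle).
In Python, from bench import get_obs, viewer, r gives the robot as it stands. The module is installed in compiled form; this text tells all that it offers.
- The arm moves only by the tool play_rows, never from a script. Its argument "commands" is a list that holds one entry, the list of rows, each a list of 5 numbers: the gripper's target within -1 to 1 (shut at 1, half-way at 0, fully open at -1), then the shift along the tool's x, y, z scaled (see below), then the turn about the tool's z scaled (see below). A call has 1 to 12 rows; each row is the pose to reach, as a shift and turn from the pose commanded when the call began, along the tool's axes at that moment; what a row does not reach only later rows make up. The controller multiplies each number of a shift by 0.2 m and each number of a turn by pi/2 rad. A row lasts 1/12 s, in which the tool goes at most 41.7 mm and 7.16 degrees, less where a joint would pass 70% of its speed; a pose out of reach is approached as far as the arm can. A call with a number of a shift or a turn outside -1 to 1 is refused whole. A call with a gripper value outside its range is refused whole. The fingers move at their own pace and stop on an object; "grip_force" is the grip in N (left out, the last holds). Time passes only in rows, so rows that repeat a pose let the fingers close. It gives the time, the measured TCP pose, the force, the opening and the grip force at its end, in the units of the state.
- get_obs(): the state, without advancing time (a new reading comes with each control period).
- viewer.grab_frame(name): name is "side" or "top"; returns a dict with "pixels" (400x640x3 uint8, red, green, blue), "fovy" (degrees; the focal length in pixels is half the picture's height over the tangent of half this angle, whatever the lens; pixels are square), "cx", "cy" (the principal point, pixels), "world_to_cam" (4x4, takes a point from world to camera coordinates). Camera axes: x right, y up, looking along -z (the intrinsics and any distortion apply to the point x, -y, -z); pixel columns grow to the right and rows downward; lengths in m; the calibration is good to about 2 mm. A picture is of the moment at which its call begins. There is no depth.
- r.hand_in(): hands the job in; it is judged then, once.
Trained networks look in a picture, given as the dict that the camera call returned (one of the last four; its "shot" number tells which), for a name from the list of things; names that differ only in an ending like _2 or _b are one class to them, and where a whole thing is asked for, a point or a joint stands for the part that bears it (a point fixed in the world has none). Each returns a list of dicts, best first, with "score" (0 to 1); they miss things now and then, are a little off and sometimes report something else, mostly with a low value. They report only what shows in the picture. A call takes as long as a camera call.
- viewer.trace(picture, thing): "pixels" (400x640 bool, what is visible of it) and "rect" ([left, top, right, bottom] in pixels, round what is visible of it).
The state is a dict: "clock": time; "joints": joint angles; "qvel": joint speeds; "tau": joint torques, N m; "tcp_pos": TCP position; "orientation": TCP orientation; "contact_force": force on the tool from outside, world axes, zero at the start; "moment": the same for the moment, N m; "grip_width": finger opening in m; "gripper_force": force on a finger pad.
Only numpy, scipy, OpenCV 4.12 (cv2) and the standard library are available. Lean on these libraries where they do the work, as an engineer would, in place of code of your own. Each camera call takes 0.05 s, during which the arm holds its last target. There are 200 camera calls.

## Working session

There is one attempt and no reset: what is moved stays moved. The work goes in short steps, Python scripts to look and compute and a tool call to move; the robot and the scene stay as the last step left them, time stands still between calls to the robot, and variables do not carry over. Pictures are saved under pics/ and viewed, at most 10 in all, crops included, and the job is handed in when it is done.

Besides the shell and the picture viewer there is one more tool, called after "Request:" in YAML: its name, and indented under it one key for each argument. play_rows: Moves the arm, as the interface text tells. Shifts and turns lie within -1 to 1; 1 stands for 0.2 m of shift or pi/2 rad of turn. Its arguments: {"type":"object","properties":{"commands":{"type":"array","items":{"type":"array","items":{"type":"array","items":{"type":"number","minimum":-1,"maximum":1}}}},"grip_force":{"type":"number"}},"required":["commands"]}

```bash
mkdir -p pics; cat > h.py <<'E'
import numpy as np,cv2,json
from bench import get_obs,viewer,r
def K(f):
    fl=200/np.tan(np.radians(f["fovy"])/2); return fl,f["cx"],f["cy"]
def proj(f,P):
    P=np.atleast_2d(P);c=(np.c_[P,np.ones(len(P))]@np.array(f["world_to_cam"]).T)[:,:3]
    fl,cx,cy=K(f); return np.c_[cx+fl*c[:,0]/-c[:,2],cy+fl*c[:,1]/c[:,2]]
def ray(f,uv):
    fl,cx,cy=K(f);W=np.linalg.inv(np.array(f["world_to_cam"]))
    d=W[:3,:3]@np.array([(uv[0]-cx)/fl,-(uv[1]-cy)/fl,-1]);return W[:3,3],d
def tri(fs,uvs):
    A=0;b=0;rs=[ray(f,u) for f,u in zip(fs,uvs)]
    for o,d in rs:
        d=d/np.linalg.norm(d);M=np.eye(3)-np.outer(d,d);A=A+M;b=b+M@o
    p=np.linalg.solve(A,b);return p
def save(f,n,rect=None,s=1):
    im=f["pixels"][:,:,::-1]
    if rect: im=im[rect[1]:rect[3],rect[0]:rect[2]]
    cv2.imwrite("pics/"+n,cv2.resize(im,None,fx=s,fy=s,interpolation=cv2.INTER_CUBIC))
E
python3 - <<'E'
from h import *
np.set_printoptions(precision=4,suppress=True)
o=get_obs();print({k:np.round(v,3).tolist() for k,v in o.items()})
fs={n:viewer.grab_frame(n) for n in("side","top")}
for n,f in fs.items():
    save(f,n+"0.png");print(n,[k for k in f],f["fovy"],f["cx"],f["cy"],np.linalg.inv(f["world_to_cam"])[:3])
    for k in f:
        if k not in("pixels","world_to_cam"):print(k,f[k])
    for t in("indexer","dial_grip","dial","zero_mark","pointer","pointer_tip","lever_knob","clamp_lever","keeper_knob","keeper"):
        for d in viewer.trace(f,t)[:2]:
            ys,xs=np.nonzero(d["pixels"]);print(t,round(d["score"],2),d["rect"],xs.mean().round(1) if len(xs) else 0,ys.mean().round(1) if len(xs) else 0,len(xs))
E
```

```text
{'clock': 0.0, 'joints': [-1.339, 0.478, 0.022, 1.556, -0.012, 1.109, -0.083], 'qvel': [-0.001, 0.0, -0.001, -0.0, 0.002, -0.0, 0.0], 'tau': [-0.0, -59.645, 1.608, -28.119, 0.012, 0.009, -0.0], 'tcp_pos': [0.225, 0.636, 0.23], 'orientation': [-0.531, -3.096, 0.003], 'contact_force': [0.837, -0.013, 0.487], 'moment': [0.019, -0.003, 0.06], 'gripper_force': 0.0, 'grip_width': 0.086}
side ['pixels', 'fovy', 'cx', 'cy', 'world_to_cam', 'shot'] 45.01355730288702 310.95203003801674 195.93413795801163 [[-0.9017  0.16   -0.4016  0.076 ]
 [-0.432  -0.3011  0.8501  1.1367]
 [ 0.0151  0.9401  0.3407  0.5741]]
fovy 45.01355730288702
cx 310.95203003801674
cy 195.93413795801163
shot 1
indexer 0.63 [335.1, 184.1, 344.1, 197.8] 343.3 191.6 48
indexer 0.6 [267.4, 167.0, 348.0, 242.2] 309.6 207.3 4902
dial_grip 0.73 [286.0, 166.6, 332.6, 207.4] 308.7 189.0 1272
dial 0.6 [287.6, 169.4, 332.0, 207.1] 308.7 188.8 1264
zero_mark 0.56 [284.8, 169.0, 335.3, 206.6] 308.9 188.8 1249
pointer_tip 0.65 [278.6, 170.5, 286.0, 182.2] 279.4 176.6 71
lever_knob 0.47 [326.8, 171.6, 337.8, 192.2] 333.1 180.4 128
clamp_
[... 605 characters left out ...]
4.0, 161.4, 363.3, 217.5] 339.9 187.9 2202
zero_mark 0.96 [314.2, 164.5, 369.5, 216.8] 339.7 187.7 2161
pointer 0.66 [427.9, 181.0, 465.7, 216.3] 446.7 196.8 505
pointer 0.42 [327.4, 157.3, 329.5, 164.2] 326.1 158.6 41
pointer_tip 0.46 [322.4, 155.2, 333.4, 164.6] 325.9 158.6 57
lever_knob 0.75 [362.5, 161.5, 383.1, 205.5] 372.7 181.8 309
lever_knob 0.16 [253.9, 124.3, 286.0, 160.8] 269.4 141.8 865
clamp_lever 0.51 [362.0, 161.1, 382.3, 204.2] 372.9 182.9 244
clamp_lever 0.48 [176.8, 233.9, 229.1, 290.2] 202.5 263.9 1657
keeper_knob 0.53 [384.6, 210.2, 393.7, 227.1] 386.8 217.1 95
keeper 0.62 [382.9, 212.8, 391.1, 223.2] 386.5 216.3 52
keeper 0.35 [329.0, 135.9, 358.0, 153.6] 344.9 143.0 403
```

```bash
python3 - <<'E'
import cv2
a=cv2.imread("pics/top0.png")[115:265,270:430];cv2.imwrite("pics/t0c.png",cv2.resize(a,None,fx=4.0,fy=4.0,interpolation=cv2.INTER_CUBIC))
a=cv2.imread("pics/side0.png")[145:265,240:370];cv2.imwrite("pics/s0c.png",cv2.resize(a,None,fx=5,fy=5,interpolation=cv2.INTER_CUBIC))
E
```

```text
(no output)
```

View pics/t0c.png

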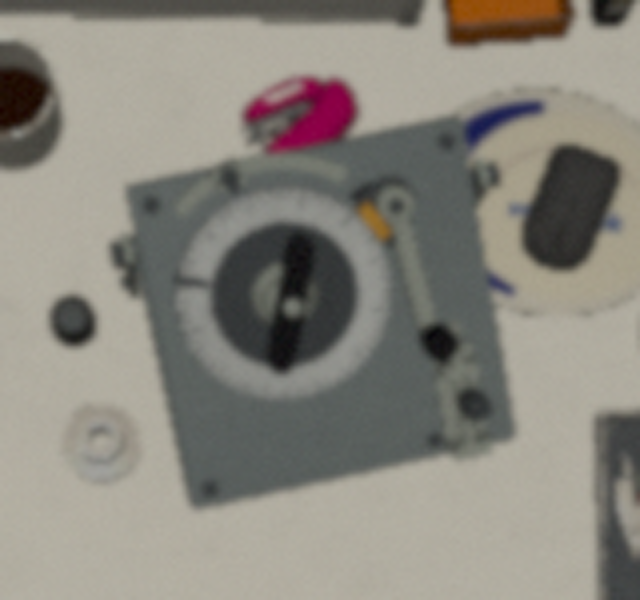

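View pics/s0c.png

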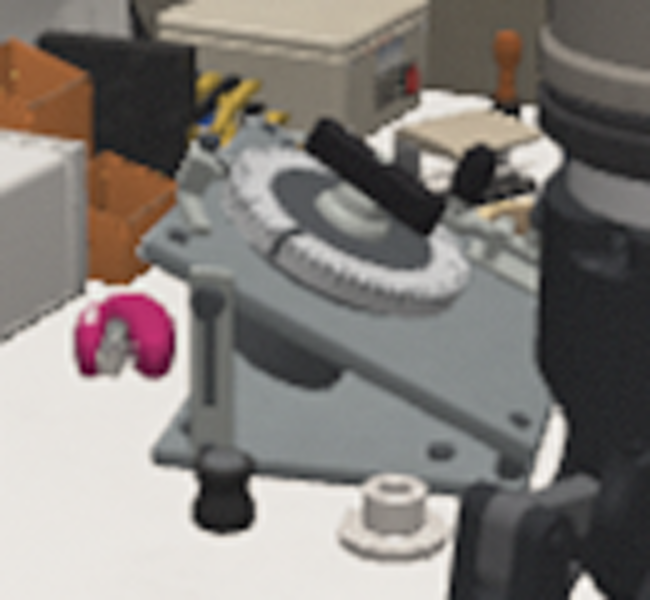

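View pics/top0.png

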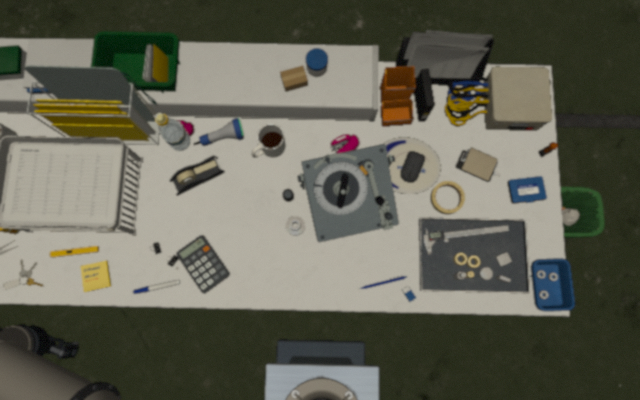

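```bash
cat >> h.py <<'E'
t25=np.radians(25)
def frame(p):  # p: x,y,yaw of dial axis point
    c,s=np.cos(p[2]),np.sin(p[2]);Rz=np.array([[c,-s,0],[s,c,0],[0,0,1]])
    Ry=np.array([[np.cos(t25),0,-np.sin(t25)],[0,1,0],[np.sin(t25),0,np.cos(t25)]])
    z=.140-.092*np.sin(t25)+.059*np.cos(t25)
    return Rz@Ry,np.array([p[0],p[1],z])
def F2W(p,q):
    R,o=frame(p);return np.atleast_2d(q)*1e-3@R.T+o
E
cat > fit.py <<'E'
from h import *
from scipy.optimize import least_squares
np.set_printoptions(precision=4,suppress=True)
fs={n:viewer.grab_frame(n) for n in("side","top")}
q=lambda u,v:((u+.5)/4-.5+270,(v+.5)/4-.5+115)
s=lambda u,v:((u+.5)/5-.5+240,(v+.5)/5-.5+145)
obs=[("top",(92,92,-59),q(127,186)),("top",(92,-150,-59),q(463,117)),("top",(-150,-150,-59),q(512,437)),("top",(-150,92,-59),q(193,505)),
("side",(92,92,-59),s(140,245)),("top",(-100,-113,12),q(474,402)),("top",(0,0,-31),q(282,293)),("side",(0,0,-31),s(346,215))]
def res(p):
    return np.concatenate([proj(fs[c],F2W(p,x))[0]-np.array(u) for c,x,u in obs])
z=least_squares(res,[.55,-.05,-.2],loss="soft_l1");p=z.x
print(p);print(z.fun.reshape(-1,2));np.save("p.npy",p)
def inv(f,uv,z):  # pixel -> face frame mm at face height z
    o,d=ray(f,uv);R,c=frame(p);o=R.T@(o-c)*1e3;d=R.T@d;k=(z-o[2])/d[2];return o+k*d
ang=lambda v:np.arctan2(v[1],v[0])
for n,a in(("mark outer",q(176,281)),("ptr tip",q(231,188)),("markmid",q(194,282))):
    v=inv(fs["top"],a,-31);print(n,v,np.hypot(*v[:2]),ang(v))
for n,a in(("mark outer",s(276,250)),("ptr tip",s(228,172))):
    v=inv(fs["side"],a,-31);print("side",n,v,np.hypot(*v[:2]),ang(v))
for n,a,zz in(("lknobtop",q(438,338),12),("pivot",q(397,203),-30),("keeper",q(474,402),12),("barA",q(300,235),8),("barB",q(283,365),8)):
    print(n,inv(fs["top"],a,zz))
print("yaw lever")
for nm in("flange","loupe","masking_tape"):
    d=viewer.trace(fs["top"],nm)
    if d:
        ys,xs=np.nonzero(d[0]["pixels"]);o,dd=ray(fs["top"],(xs.mean(),ys.mean()));print(nm,(o-dd*o[2]/dd[2])[:2])
E
python3 fit.py
```

```text
[ 0.624  -0.0425  0.235 ]
[[-0.9007 -0.8797]
 [-0.3018 -1.2019]
 [ 0.6272  0.0222]
 [-0.8024  0.4952]
 [ 0.2869 -2.6915]
 [ 0.6194  1.5965]
 [-0.0539 -0.6867]
 [ 0.6231  0.2261]]
mark outer [ 21.8911  70.8165 -31.    ] 74.12285900691442 1.2709893414356248
ptr tip [ 77.7378  21.319  -31.    ] 80.60805517364567 0.26766136558663367
markmid [ 18.5822  58.7484 -31.    ] 61.617170651623546 1.2644517865968332
side mark outer [ 22.4061  91.486  -31.    ] 94.18986633266897 1.3306111032182844
side ptr tip [ 70.5681  27.6666 -31.    ] 75.79769981979798 0.37363837766456803
lknobtop [-45.1537 -94.8705  12.    ]
pivot [ 43.9366 -89.5375 -30.    ]
keeper [ -95.1313 -112.0327   12.    ]
barA [ 43.8308 -15.2418   8.    ]
barB [-42.1429  12.2898   8.    ]
yaw lever
flange [0.5451 0.0879]
loupe [0.6371 0.1152]
masking_tape [ 0.6441 -0.3705]
```

```bash
cat > mv.py <<'E'
# usage: mv.py world x y z yaw | mv.py face x y z yaw(grasp point face mm; yaw rad relative to face y)
import sys
from h import *
from scipy.spatial.transform import Rotation as Ro
p=np.load("p.npy");o=get_obs();R=Ro.from_rotvec(o["orientation"]).as_matrix();t=np.array(o["tcp_pos"])
a=sys.argv[1:];now=np.arctan2(R[1,1],R[0,1])
Rf,of=frame(p)
g=Rf.T@(t+[0,0,.019]-of)*1e3 if False else Rf.T@(t+np.array([0,0,.019])-of)*1e3
print("now tcp",t.round(4),"yaw rel face-y",round(now-p[2]-np.pi/2,3),"grasp in face mm",g.round(1),"w",round(o["grip_width"],4),"F",np.round(o["contact_force"],1),"clk",round(o["clock"],2),"tilt",R[2,2].round(4))
i=0
while i<len(a):
    m=a[i];v=np.array(list(map(float,a[i+1:i+5])));i+=5
    P=v[:3] if m=="world" else F2W(p,v[:3])[0]-[0,0,.019]
    d=R.T@(P-t);tu=-(p[2]+np.pi/2+v[3]-now);tu=(tu+np.pi/2)%np.pi-np.pi/2
    print(m,v,"->tcp",P.round(4),"shift units",(d/.2).round(3),"turn",round(tu/(np.pi/2),3),"rows>=",np.ceil(np.linalg.norm(d)/.0417))
E
python3 mv.py world .4 .15 .27 0 face -100 -113 60 0 face -100 -113 2 0
```

```text
now tcp [0.225  0.6364 0.2313] yaw rel face-y -0.575 grasp in face mm [-168.   753.2  183.9] w 0.0853 F [ 0.6  0.1 -0.5] clk 1.35 tilt -1.0
world [0.4  0.15 0.27 0.  ] ->tcp [0.4  0.15 0.27] shift units [-1.636 -2.001 -0.194] turn -0.366 rows>= 13.0
face [-100. -113.   60.    0.] ->tcp [ 0.5375 -0.1794  0.1477] shift units [-2.833 -3.325  0.418] turn -0.366 rows>= 22.0
face [-100. -113.    2.    0.] ->tcp [ 0.5613 -0.1737  0.0951] shift units [-2.936 -3.258  0.681] turn -0.366 rows>= 22.0
```

Request:
play_rows:
  commands:
    - [[-1,-0.15,-0.17,-0.15,-0.05],[-1,-0.29,-0.34,-0.15,-0.1],[-1,-0.44,-0.5,-0.15,-0.15],[-1,-0.58,-0.66,-0.15,-0.2],[-1,-0.73,-0.83,-0.15,-0.25],[-1,-0.87,-0.98,-0.15,-0.31],[-1,-0.87,-0.98,-0.15,-0.366],[-1,-0.87,-0.98,-0.15,-0.366]]

```text
clock: 2.02
tcp_pos: [0.3267, 0.3884, 0.2617]
orientation: [-0.363, 3.12, -0.003]
contact_force: [0.1, 0.4, -0.7]
grip_width: 0.0854
gripper_force: 0.0
```

```bash
python3 mv.py world .5613 -.1737 .23 0
```

```text
now tcp [0.3267 0.3884 0.2617] yaw rel face-y -0.003 grasp in face mm [-117.8  488.3  194. ] w 0.0854 F [ 0.1  0.4 -0.7] clk 2.02 tilt -1.0
world [ 0.5613 -0.1737  0.23    0.    ] ->tcp [ 0.5613 -0.1737  0.23  ] shift units [-0.497 -3.004  0.164] turn -0.002 rows>= 15.0
```

Request:
play_rows:
  commands:
    - [[-1,-0.03,-0.2,0,0],[-1,-0.06,-0.4,0,0],[-1,-0.1,-0.6,0,0],[-1,-0.13,-0.8,0,0],[-1,-0.16,-1,0,0]]

```text
clock: 2.43
tcp_pos: [0.4019, 0.2058, 0.2617]
orientation: [-0.369, 3.119, 0.001]
contact_force: [1.0, 0.1, -0.1]
grip_width: 0.0852
gripper_force: 0.0
```

Request:
play_rows:
  commands:
    - [[-1,-0.03,-0.2,0,0],[-1,-0.06,-0.4,0,0],[-1,-0.1,-0.6,0,0],[-1,-0.13,-0.8,0,0],[-1,-0.16,-1,0,0]]

```text
clock: 2.85
tcp_pos: [0.48, 0.0186, 0.2618]
orientation: [-0.369, 3.119, 0.001]
contact_force: [0.7, 0.7, 0.1]
grip_width: 0.0853
gripper_force: 0.0
```

Request:
play_rows:
  commands:
    - [[-0.4,-0.03,-0.2,0,0],[-0.4,-0.06,-0.4,0,0],[-0.4,-0.1,-0.6,0,0],[-0.4,-0.14,-0.8,0,0],[-0.4,-0.18,-1,0,0],[-0.4,-0.18,-1,0,0],[-0.4,-0.18,-1,0,0]]

```text
clock: 3.43
tcp_pos: [0.5615, -0.1686, 0.261]
orientation: [0.361, -3.121, 0.002]
contact_force: [-0.8, 1.6, -0.1]
grip_width: 0.0597
gripper_force: 0.0
```

```bash
python3 mv.py world .5613 -.1737 .16 0 world .5613 -.1737 .097 0; python3 - <<'E'
from h import *
f=viewer.grab_frame("top");save(f,"t1.png",(330,130,430,260),4)
E
```

```text
now tcp [ 0.5615 -0.1686  0.261 ] yaw rel face-y -0.004 grasp in face mm [ -28.7 -108.1  151.8] w 0.0597 F [-0.8  1.6 -0.1] clk 3.43 tilt -1.0
world [ 0.5613 -0.1737  0.16    0.    ] ->tcp [ 0.5613 -0.1737  0.16  ] shift units [ 0.007 -0.024  0.505] turn -0.003 rows>= 3.0
world [ 0.5613 -0.1737  0.097   0.    ] ->tcp [ 0.5613 -0.1737  0.097 ] shift units [ 0.006 -0.023  0.82 ] turn -0.003 rows>= 4.0
```

View pics/t1.png

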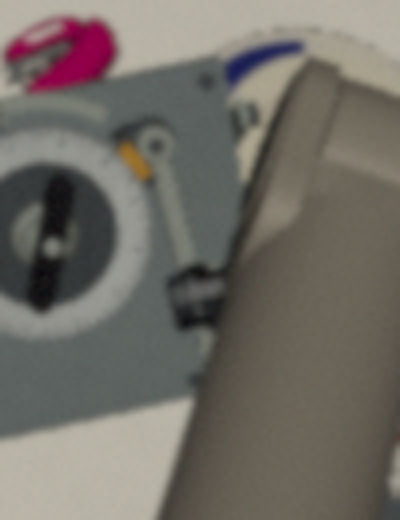

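Request:
play_rows:
  commands:
    - [[-0.4,0.01,-0.02,0.15,0],[-0.4,0.01,-0.02,0.3,0],[-0.4,0.01,-0.02,0.45,0],[-0.4,0.01,-0.02,0.55,0],[-0.4,0.01,-0.02,0.65,0],[-0.4,0.01,-0.02,0.75,0],[-0.4,0.01,-0.02,0.81,0],[-0.4,0.01,-0.02,0.81,0]]

```text
clock: 4.15
tcp_pos: [0.5583, -0.1683, 0.0969]
orientation: [0.372, -3.115, -0.004]
contact_force: [-0.1, 0.6, 0.2]
grip_width: 0.0595
gripper_force: 0.0
```

```bash
python3 - <<'E'
from h import *
f=viewer.grab_frame("side");save(f,"s1.png",(260,120,420,240),5)
E
```

```text
(no output)
```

View pics/s1.png

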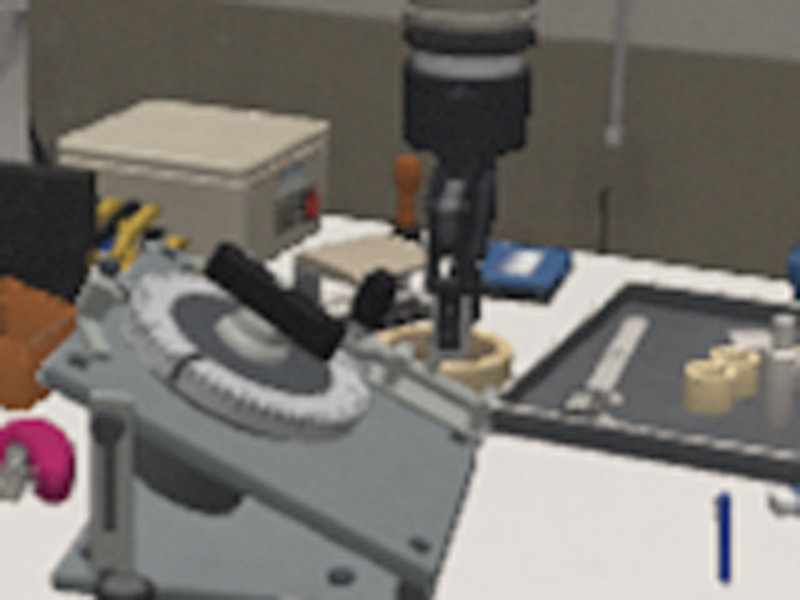

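Request:
play_rows:
  commands:
    - [[1,0,-0.02,0,0],[1,0,-0.02,0,0],[1,0,-0.02,0,0],[1,0,-0.02,0,0],[1,0,-0.02,0,0],[1,0,-0.02,0,0],[1,0,-0.02,0,0],[1,0,-0.02,0,0]]
  grip_force: 25

```text
clock: 4.87
tcp_pos: [0.561, -0.175, 0.1004]
orientation: [-0.368, 3.119, 0.0]
contact_force: [-1.6, 1.5, 7.1]
grip_width: 0.0196
gripper_force: 24.8
```

```bash
python3 mv.py face -136 -113 4 0
```

```text
now tcp [ 0.561  -0.175   0.1004] yaw rel face-y -0.0 grasp in face mm [ -98.4 -114.2    7. ] w 0.0196 F [-1.6  1.5  7.1] clk 4.87 tilt -1.0
face [-136. -113.    4.    0.] ->tcp [ 0.5288 -0.1815  0.0817] shift units [0.164 0.006 0.093] turn -0.0 rows>= 1.0
```

Request:
play_rows:
  commands:
    - [[1,0.025,0,0.0,0],[1,0.05,0,0.01,0],[1,0.075,0,0.02,0],[1,0.1,0,0.032,0],[1,0.125,0,0.044,0],[1,0.14,0,0.051,0],[1,0.155,0,0.058,0],[1,0.155,0,0.058,0],[1,0.155,0,0.058,0]]

```text
clock: 5.62
tcp_pos: [0.5348, -0.1814, 0.0883]
orientation: [-0.37, 3.112, -0.003]
contact_force: [11.1, 0.6, -10.5]
grip_width: 0.0196
gripper_force: 26.3
```

```bash
python3 mv.py face -136 -113 4 0
```

```text
now tcp [ 0.5348 -0.1814  0.0883] yaw rel face-y 0.002 grasp in face mm [-127.9 -114.3    7.5] w 0.0196 F [ 11.1   0.6 -10.5] clk 5.62 tilt -1.0
face [-136. -113.    4.    0.] ->tcp [ 0.5288 -0.1815  0.0817] shift units [0.03  0.007 0.033] turn 0.001 rows>= 1.0
```

Request:
play_rows:
  commands:
    - [[-0.2,-0.01,0,0.0,0],[-0.2,-0.01,0,0,0],[-0.4,-0.01,0,0,0],[-0.4,-0.01,0,0,0],[-0.4,-0.01,0,0,0],[-0.4,-0.01,0,-0.15,0],[-0.4,-0.01,0,-0.3,0],[-0.4,-0.01,0,-0.42,0],[-0.4,-0.01,0,-0.42,0]]

```text
clock: 6.37
tcp_pos: [0.5349, -0.183, 0.1764]
orientation: [-0.366, 3.113, -0.003]
contact_force: [0.4, -0.2, -0.7]
grip_width: 0.0597
gripper_force: 0.0
```

```bash
python3 mv.py face -49.5 -94.5 3 0;  python3 - <<'E'
from h import *
f=viewer.grab_frame("side");save(f,"s2.png",(260,120,420,240),5)
E
```

```text
now tcp [ 0.5349 -0.183   0.1764] yaw rel face-y -0.001 grasp in face mm [ -90.9 -115.9   87.4] w 0.0597 F [ 0.4 -0.2 -0.7] clk 6.37 tilt -1.0
face [-49.5 -94.5   3.    0. ] ->tcp [ 0.6011 -0.1451  0.1174] shift units [-0.364  0.108  0.298] turn -0.001 rows>= 3.0
```

View pics/s2.png

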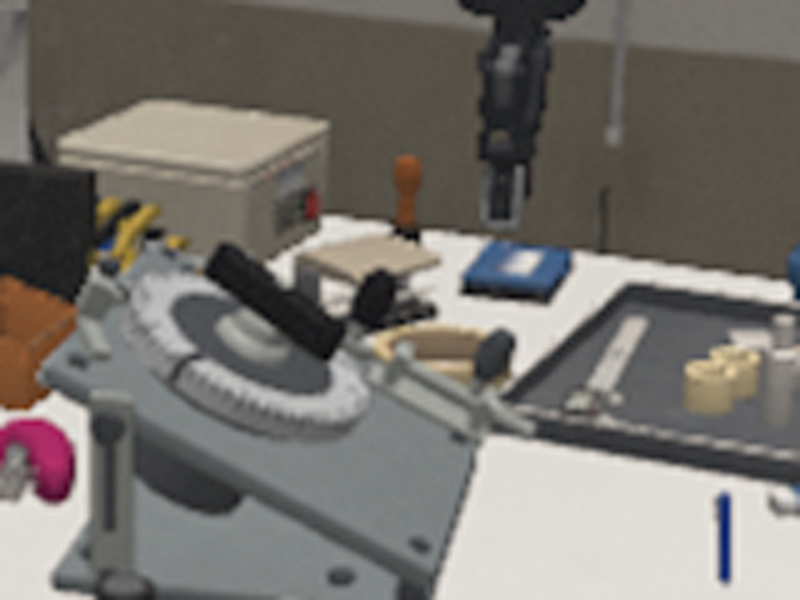

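Request:
play_rows:
  commands:
    - [[-0.2,-0.18,0.05,0,0],[-0.2,-0.36,0.11,0,0],[-0.2,-0.364,0.108,0,0],[-0.2,-0.364,0.108,0.08,0],[-0.2,-0.364,0.108,0.16,0],[-0.2,-0.364,0.108,0.22,0],[-0.2,-0.364,0.108,0.28,0],[-0.2,-0.364,0.108,0.28,0]]

```text
clock: 7.08
tcp_pos: [0.596, -0.1432, 0.1125]
orientation: [0.368, -3.115, -0.002]
contact_force: [-0.3, 0.4, 0.8]
grip_width: 0.0509
gripper_force: 0.0
```

Request:
play_rows:
  commands:
    - [[1,0,0,0,0],[1,0,0,0,0],[1,0,0,0,0],[1,0,0,0,0],[1,0,0,0,0],[1,0,0,0,0],[1,0,0,0,0]]

```text
clock: 7.67
tcp_pos: [0.5991, -0.1482, 0.1167]
orientation: [-0.363, 3.117, -0.009]
contact_force: [3.4, -10.2, -7.1]
grip_width: 0.0226
gripper_force: 26.7
```

```bash
cat > lev.py <<'E'
from h import *
import sys
from scipy.spatial.transform import Rotation as Ro
p=np.load("p.npy");o=get_obs();R=Ro.from_rotvec(o["orientation"]).as_matrix();t=np.array(o["tcp_pos"]);Rf,of=frame(p)
g=Rf.T@(t+[0,0,.019]-of)*1e3;v=g[:2]-[45,-88];print("radius",np.hypot(*v),"a",np.arctan2(-v[1],-v[0]))
a0,a1,n=map(float,sys.argv[1:4])
P=lambda a:np.array([45-95*np.cos(a),-88-95*np.sin(a),0])
for a in np.linspace(a0,a1,int(n)+1)[1:]: print(round(a,3),(R.T@(Rf@(P(a)-P(a0))*1e-3)/.2).round(3))
E
python3 mv.py; python3 lev.py 0.05 0.93 9
```

```text
now tcp [ 0.5991 -0.1482  0.1167] yaw rel face-y -0.003 grasp in face mm [-52.2 -97.    3.5] w 0.0226 F [  3.4 -10.2  -7.1] clk 7.67 tilt -1.0
radius 97.61255380272513 a 0.09242077111093325
0.148 [-0.004 -0.046 -0.002]
0.246 [-0.013 -0.092 -0.005]
0.343 [-0.025 -0.136 -0.011]
0.441 [-0.041 -0.179 -0.018]
0.539 [-0.061 -0.22  -0.027]
0.637 [-0.085 -0.259 -0.037]
0.734 [-0.111 -0.295 -0.049]
0.832 [-0.141 -0.327 -0.063]
0.93 [-0.174 -0.357 -0.078]
```

```bash
python3 lev.py 0.08 0.95 10
```

```text
radius 97.61255380272513 a 0.09242077111093325
0.167 [-0.005 -0.041 -0.002]
0.254 [-0.013 -0.081 -0.005]
0.341 [-0.024 -0.121 -0.01 ]
0.428 [-0.038 -0.159 -0.016]
0.515 [-0.055 -0.196 -0.024]
0.602 [-0.075 -0.231 -0.033]
0.689 [-0.098 -0.264 -0.043]
0.776 [-0.123 -0.295 -0.055]
0.863 [-0.15  -0.323 -0.067]
0.95 [-0.18  -0.348 -0.081]
```

Request:
play_rows:
  commands:
    - [[1,-0.005,-0.041,-0.002,0],[1,-0.013,-0.081,-0.005,0],[1,-0.024,-0.121,-0.01,0],[1,-0.038,-0.159,-0.016,0],[1,-0.055,-0.196,-0.024,0],[1,-0.075,-0.231,-0.033,0],[1,-0.098,-0.264,-0.043,0],[1,-0.123,-0.295,-0.055,0],[1,-0.15,-0.323,-0.067,0],[1,-0.18,-0.348,-0.081,0],[1,-0.18,-0.348,-0.081,0],[1,-0.18,-0.348,-0.081,0]]

```text
clock: 8.67
tcp_pos: [0.6496, -0.2028, 0.1328]
orientation: [-0.369, 3.119, 0.0]
contact_force: [-2.8, 1.6, 3.9]
grip_width: 0.0232
gripper_force: 28.3
```

```bash
python3 mv.py; python3 lev.py 0.08 0.95 1
```

```text
now tcp [ 0.6496 -0.2028  0.1328] yaw rel face-y 0.001 grasp in face mm [ -12.5 -161.9    2.7] w 0.0232 F [-2.8  1.6  3.9] clk 8.67 tilt -1.0
radius 93.61025697041218 a 0.9099858375048844
0.95 [-0.179 -0.348 -0.083]
```

Request:
play_rows:
  commands:
    - [[1,-0.022,-0.015,-0.01,0],[1,-0.04,-0.025,-0.018,0],[1,-0.04,-0.025,-0.018,0],[1,-0.04,-0.025,-0.018,0]]

```text
clock: 9.0
tcp_pos: [0.655, -0.2053, 0.1349]
orientation: [0.368, -3.114, -0.005]
contact_force: [-11.9, 3.2, 5.5]
grip_width: 0.023
gripper_force: 28.4
```

```bash
python3 mv.py; python3 lev.py 0.08 0.95 1
```

```text
now tcp [ 0.655  -0.2053  0.1349] yaw rel face-y 0.0 grasp in face mm [  -7.3 -165.5    2.7] w 0.023 F [-11.9   3.2   5.5] clk 9.0 tilt -1.0
radius 93.49208901558555 a 0.9774532190005749
0.95 [-0.178 -0.348 -0.086]
```

Request:
play_rows:
  commands:
    - [[-0.2,0.03,0.02,0,0],[-0.2,0.03,0.02,0,0],[-0.2,0.03,0.02,0,0],[-0.2,0.03,0.02,0,0],[-0.2,0.03,0.02,-0.12,0],[-0.2,0.03,0.02,-0.25,0],[0.5,0.03,0.02,-0.4,0],[1,0.03,0.02,-0.5,0],[1,0.03,0.02,-0.5,0]]

```text
clock: 9.75
tcp_pos: [0.6546, -0.2049, 0.2413]
orientation: [-0.367, 3.111, -0.005]
contact_force: [0.3, -0.4, 0.9]
grip_width: 0.0157
gripper_force: 0.0
```

```bash
cat > dial.py <<'E'
# dial.py zref th1 th2 ... : finger tool-axis point (at face z=11) to touch bar at angle th (arm yaw fixed YF)
from h import *
import sys
from scipy.spatial.transform import Rotation as Ro
p=np.load("p.npy");o=get_obs();R=Ro.from_rotvec(o["orientation"]).as_matrix();t=np.array(o["tcp_pos"]);Rf,of=frame(p)
YF=float(sys.argv[1]);rad=float(sys.argv[2]);gap=float(sys.argv[3]);H=23/np.cos(t25)*1e-3
now=np.arctan2(R[1,1],R[0,1])-p[2]-np.pi/2
now=(now+np.pi/2)%np.pi-np.pi/2
print("tcp",t.round(4),"yaw",round(now,3),"ref in face",(Rf.T@(t+[0,0,H]-of)*1e3).round(1),"F",np.round(o["contact_force"],1),"j7",round(o["joints"][6],2),"clk",o["clock"])
print("turn",round(-(YF-now)/(np.pi/2),3))
for th in map(float,sys.argv[4:]):
    d=th-YF;e=np.array([np.cos(th),np.sin(th),0]);u=np.array([-np.sin(th),np.cos(th),0])
    c=rad*u-(9+11.5*np.cos(d)+14.5*abs(np.sin(d))+gap)*e;c[2]=11
    P=F2W(p,c)[0]-[0,0,H];print(th,"c",c.round(1),"tcp",P.round(4),"shift",(R.T@(P-t)/.2).round(3))
E
python3 dial.py 0.25 34 10 1.25
python3 dial.py 0.25 34 0 1.25 1.1 1.0 .9 .8 .7 .6 .5 .4 .3
python3 - <<'E'
from h import *
f=viewer.grab_frame("top");save(f,"t2.png",(280,120,440,240),5)
E
```

```text
tcp [ 0.6546 -0.2049  0.2413] yaw -0.0 ref in face [  40.1 -165.1  105. ] F [ 0.3 -0.4  0.9] j7 2.21 clk 9.75
turn -0.159
1.25 c [-44.1 -24.8  11. ] tcp [ 0.5864 -0.077   0.1206] shift [0.188 0.704 0.599]
tcp [ 0.6546 -0.2049  0.2413] yaw -0.0 ref in face [  40.1 -165.1  105. ] F [ 0.3 -0.4  0.9] j7 2.21 clk 9.75
turn -0.159
1.25 c [-40.9 -15.3  11. ] tcp [ 0.587  -0.0671  0.1219] shift [0.174 0.752 0.592]
1.1 c [-42.8  -9.1  11. ] tcp [ 0.5839 -0.0614  0.1211] shift [0.182 0.783 0.596]
1.0 c [-43.4  -4.6  11. ] tcp [ 0.5823 -0.0572  0.1209] shift [0.185 0.805 0.597]
0.9 c [-43.4   0.   11. ] tcp [ 0.5812 -0.0527  0.1209] shift [0.185 0.828 0.597]
0.8 c [-42.8   4.8  11. ] tcp [ 0.5807 -0.048   0.1211] shift [0.182 0.852 0.596]
0.7 c [-41.5   9.5  11. ] tcp [ 0.5807 -0.0431  0.1216] shift [0.177 0.875 0.593]
0.6 c [-39.6  14.1  11. ] tcp [ 0.5813 -0.0383  0.1224] shift [0.168 0.898 0.589]
0.5 c [-37.1  18.5  11. ] tcp [ 0.5825 -0.0335  0.1235] shift [0.157 0.92  0.584]
0.4 c [-34.   22.5  11. ] tcp [ 0.5843 -0.0288  0.1248] shift [0.142 0.941 0.577]
0.3 c [-30.3  26.2  11. ] tcp [ 0.5867 -0.0245  0.1264] shift [0.126 0.959 0.569]
```

View pics/t2.png

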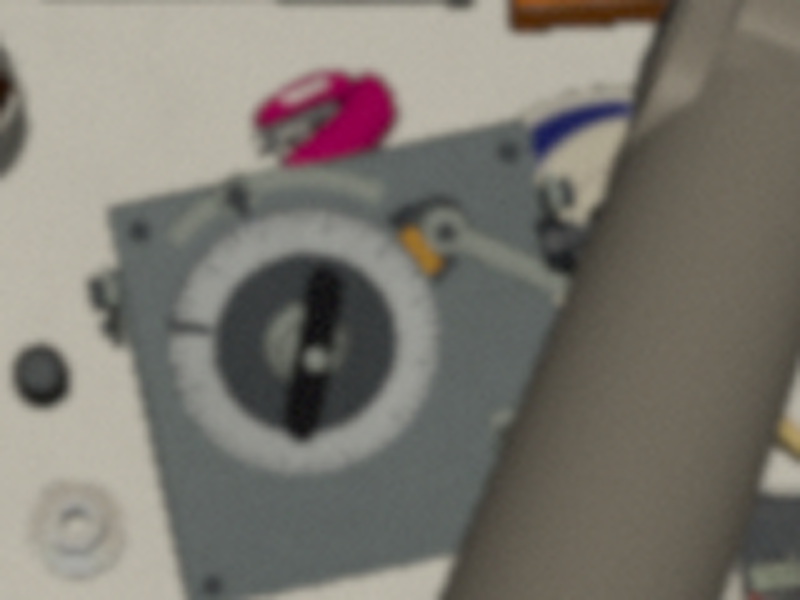

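Request:
play_rows:
  commands:
    - [[1,0.04,0.18,0,-0.05],[1,0.09,0.36,0,-0.1],[1,0.14,0.54,0,-0.159],[1,0.188,0.69,0,-0.159],[1,0.188,0.69,0.1,-0.159],[1,0.188,0.69,0.25,-0.159],[1,0.188,0.69,0.4,-0.159],[1,0.188,0.69,0.5,-0.159],[1,0.188,0.69,0.58,-0.159],[1,0.188,0.69,0.6,-0.159],[1,0.188,0.69,0.6,-0.159]]

```text
clock: 10.72
tcp_pos: [0.5817, -0.0779, 0.1137]
orientation: [0.753, -3.046, -0.001]
contact_force: [0.8, 0.2, -0.2]
grip_width: -0.0
gripper_force: 0.0
```

```bash
python3 dial.py 0.25 34 0 1.25 1.1 1.0 .9 .8 .7 .6 .5 .4 .35
```

```text
tcp [ 0.5817 -0.0779  0.1137] yaw 0.25 ref in face [-51.3 -24.5   6.8] F [ 0.8  0.2 -0.2] j7 2.28 clk 10.7167
turn -0.0
1.25 c [-40.9 -15.3  11. ] tcp [ 0.587  -0.0671  0.1219] shift [-0.049  0.035 -0.041]
1.1 c [-42.8  -9.1  11. ] tcp [ 0.5839 -0.0614  0.1211] shift [-0.048  0.068 -0.037]
1.0 c [-43.4  -4.6  11. ] tcp [ 0.5823 -0.0572  0.1209] shift [-0.051  0.09  -0.036]
0.9 c [-43.4   0.   11. ] tcp [ 0.5812 -0.0527  0.1209] shift [-0.057  0.112 -0.036]
0.8 c [-42.8   4.8  11. ] tcp [ 0.5807 -0.048   0.1211] shift [-0.065  0.135 -0.037]
0.7 c [-41.5   9.5  11. ] tcp [ 0.5807 -0.0431  0.1216] shift [-0.076  0.156 -0.04 ]
0.6 c [-39.6  14.1  11. ] tcp [ 0.5813 -0.0383  0.1224] shift [-0.09   0.176 -0.044]
0.5 c [-37.1  18.5  11. ] tcp [ 0.5825 -0.0335  0.1235] shift [-0.107  0.195 -0.049]
0.4 c [-34.   22.5  11. ] tcp [ 0.5843 -0.0288  0.1248] shift [-0.126  0.211 -0.056]
0.35 c [-32.2  24.4  11. ] tcp [ 0.5854 -0.0266  0.1256] shift [-0.136  0.218 -0.06 ]
```

Request:
play_rows:
  commands:
    - [[1,-0.02,0.02,-0.02,0],[1,-0.03,0.05,-0.03,0],[1,-0.03,0.07,-0.03,0],[1,-0.035,0.09,-0.03,0],[1,-0.045,0.112,-0.03,0],[1,-0.05,0.135,-0.03,0],[1,-0.06,0.156,-0.03,0],[1,-0.07,0.176,-0.035,0],[1,-0.07,0.176,-0.035,0]]

```text
clock: 11.47
tcp_pos: [0.5786, -0.0387, 0.1224]
orientation: [0.756, -3.049, -0.002]
contact_force: [-1.5, -1.6, 0.5]
grip_width: -0.0002
gripper_force: 0.9
```

```bash
python3 dial.py 0.25 34 0 .7 .6 .5 .4 .35 .3; python3 - <<'E'
from h import *
f=viewer.grab_frame("side");save(f,"s3.png",(260,130,370,230),6)
E
```

```text
tcp [ 0.5786 -0.0387  0.1224] yaw 0.251 ref in face [-42.1  14.3  12.2] F [-1.5 -1.6  0.5] j7 2.2 clk 11.4667
turn 0.001
0.7 c [-41.5   9.5  11. ] tcp [ 0.5807 -0.0431  0.1216] shift [ 0.001 -0.025  0.004]
0.6 c [-39.6  14.1  11. ] tcp [ 0.5813 -0.0383  0.1224] shift [-0.013 -0.004  0.   ]
0.5 c [-37.1  18.5  11. ] tcp [ 0.5825 -0.0335  0.1235] shift [-0.029  0.014 -0.005]
0.4 c [-34.   22.5  11. ] tcp [ 0.5843 -0.0288  0.1248] shift [-0.048  0.03  -0.012]
0.35 c [-32.2  24.4  11. ] tcp [ 0.5854 -0.0266  0.1256] shift [-0.058  0.037 -0.016]
0.3 c [-30.3  26.2  11. ] tcp [ 0.5867 -0.0245  0.1264] shift [-0.069  0.044 -0.02 ]
```

View pics/s3.png

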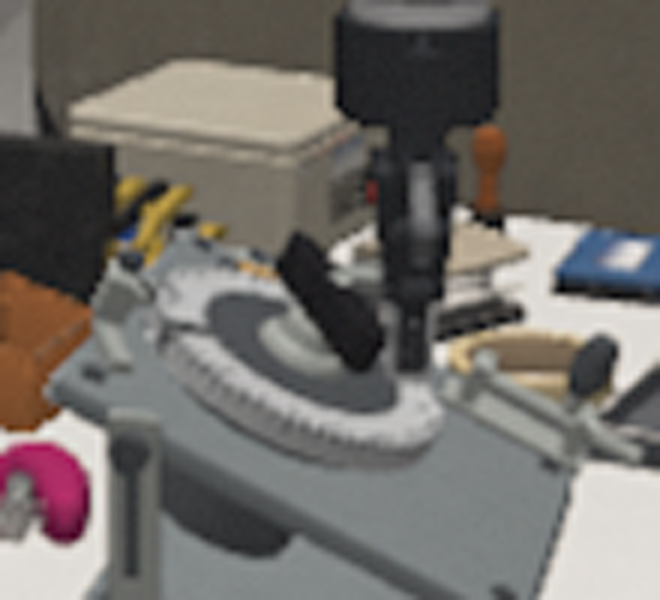

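Request:
play_rows:
  commands:
    - [[1,-0.01,0.01,0,0],[1,-0.02,0.018,-0.005,0],[1,-0.035,0.026,-0.01,0],[1,-0.048,0.034,-0.014,0],[1,-0.048,0.034,-0.014,0]]

```text
clock: 11.93
tcp_pos: [0.5841, -0.029, 0.1253]
orientation: [0.755, -3.049, -0.001]
contact_force: [-3.1, -2.3, 3.0]
grip_width: 0.0001
gripper_force: 1.7
```

```bash
cat > meas.py <<'E'
from h import *
import sys
p=np.load("p.npy")
TH=np.linspace(-0.4,1.0,281);RR=np.arange(50,100,1.)
def polar(f,im,z=-31):
    g=np.array([[ [r_*np.cos(t),r_*np.sin(t),z] for t in TH] for r_ in RR]).reshape(-1,3)
    uv=proj(f,F2W(p,g)).astype(np.float32).reshape(len(RR),len(TH),2)
    return cv2.remap(im,uv[...,0],uv[...,1],cv2.INTER_CUBIC)
def dip(prof,lo,hi):
    m=(TH>lo)&(TH<hi);t=TH[m];v=prof[m];w=np.clip(np.median(v)-v-8,0,None);k=np.argmax(w)
    s=np.abs(t-t[k])<.09;return (t[s]*w[s]).sum()/max(w[s].sum(),1e-9),w.max()
def run(cams,n=6,save_=None):
    out=[]
    for c in cams:
        A=[viewer.grab_frame(c) for _ in range(n)];im=np.mean([a["pixels"].astype(np.float32) for a in A],0)
        P=polar(A[0],im);g=P.mean(2)
        print(c,"mark",[np.round(dip(g[a-50:b-50].mean(0),-.3,.95),3) for a,b in((58,64),(62,68),(66,72))],"ptr",[np.round(dip(g[a-50:b-50].mean(0),-.3,.6),3) for a,b in((76,79),(78,82),(80,84))])
        out.append(P[::-1,::-1])
    if save_:
        I=np.vstack(out)[:,:,::-1];cv2.imwrite("pics/"+save_,cv2.resize(np.clip(I,0,255).astype(np.uint8),(780,590 if len(out)>1 else 400),interpolation=cv2.INTER_CUBIC))
if __name__=="__main__": run(sys.argv[1].split(","),6,sys.argv[2] if len(sys.argv)>2 else None)
E
python3 dial.py 0.25 34 0 .4 .35 .3;python3 meas.py side,top p1.png
```

```text
tcp [ 0.5841 -0.029   0.1253] yaw 0.25 ref in face [-34.   22.4  11.5] F [-3.1 -2.3  3. ] j7 2.19 clk 11.9333
turn 0.0
0.4 c [-34.   22.5  11. ] tcp [ 0.5843 -0.0288  0.1248] shift [-0.001  0.     0.002]
0.35 c [-32.2  24.4  11. ] tcp [ 0.5854 -0.0266  0.1256] shift [-0.011  0.007 -0.001]
0.3 c [-30.3  26.2  11. ] tcp [ 0.5867 -0.0245  0.1264] shift [-0.022  0.014 -0.005]
side mark [array([ 0.379, 79.229]), array([ 0.371, 68.048]), array([ 0.405, 51.422])] ptr [array([ 0.376, 41.412]), array([ 0.274, 26.538]), array([ 0.493, 21.647])]
top mark [array([0.284, 7.362]), array([0.227, 1.296]), array([0.758, 9.172])] ptr [array([0.568, 2.94 ]), array([0.543, 0.213]), array([0.068, 1.367])]
```

View pics/p1.png

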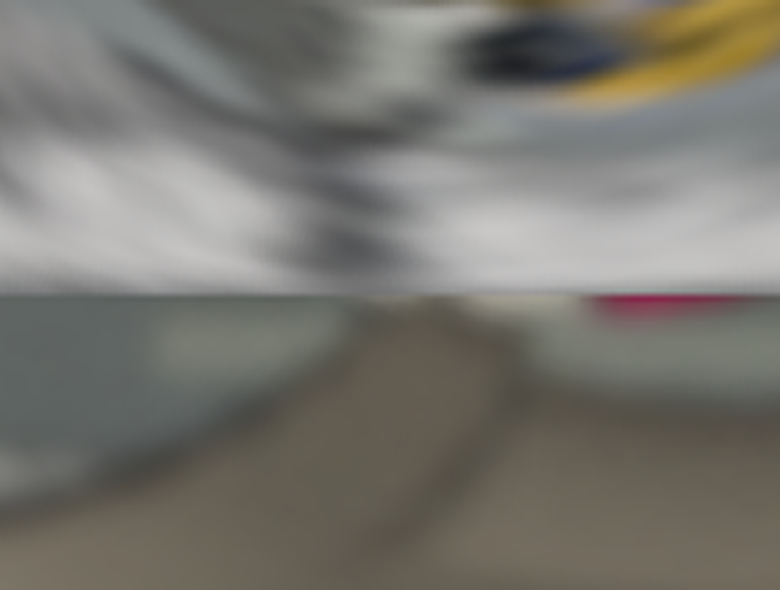

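Request:
play_rows:
  commands:
    - [[1,-0.008,0.006,-0.001,0],[1,-0.016,0.011,-0.003,0],[1,-0.016,0.011,-0.003,0],[1,-0.016,0.011,-0.003,0],[1,0.08,0.011,0,0],[1,0.1,0.01,-0.15,0],[1,0.1,-0.05,-0.35,0],[1,0.1,-0.2,-0.5,0],[1,0.1,-0.4,-0.5,0],[1,0.1,-0.6,-0.5,0],[1,0.1,-0.8,-0.5,0],[1,0.1,-0.8,-0.5,0]]

```text
clock: 13.53
tcp_pos: [0.6431, -0.1892, 0.2259]
orientation: [-0.742, 3.05, -0.01]
contact_force: [-1.9, -1.1, -0.1]
grip_width: -0.0001
gripper_force: 0.0
```

```bash
python3 mv.py; python3 meas.py side,top p2.png
```

```text
now tcp [ 0.6431 -0.1892  0.2259] yaw rel face-y 0.242 grasp in face mm [  24.1 -147.1   88.4] w -0.0001 F [-1.9 -1.1 -0.1] clk 13.53 tilt -1.0
side mark [array([ 0.293, 94.747]), array([ 0.318, 84.956]), array([ 0.317, 48.251])] ptr [array([ 0.408, 43.206]), array([ 0.487, 36.955]), array([ 0.516, 28.088])]
top mark [array([ 0.302, 48.798]), array([ 0.305, 42.877]), array([ 0.31 , 32.999])] ptr [array([ 0.254, 18.512]), array([ 0.247, 23.679]), array([ 0.246, 29.975])]
```

Request:
play_rows:
  commands:
    - [[1,-0.02,0.2,0,0],[1,0.08,0.4,0,0],[1,0.16,0.6,0,0],[1,0.16,0.78,0,0],[1,0.16,0.78,0,0],[1,0.16,0.78,0.15,0],[1,0.16,0.78,0.3,0],[1,0.16,0.78,0.42,0],[1,0.16,0.78,0.46,0],[1,0.16,0.78,0.46,0],[1,0.16,0.78,0.46,0]]

```text
clock: 15.05
tcp_pos: [0.5405, -0.0578, 0.1339]
orientation: [-0.754, 3.05, -0.0]
contact_force: [0.6, 0.0, 1.0]
grip_width: -0.0003
gripper_force: 0.0
```

```bash
python3 dial.py 0.25 34 0 .4 .32 .29 .265 .25
```

```text
tcp [ 0.5405 -0.0578  0.1339] yaw 0.25 ref in face [-74.8   4.6  40.1] F [0.6 0.  1. ] j7 2.23 clk 15.05
turn -0.0
0.4 c [-34.   22.5  11. ] tcp [ 0.5843 -0.0288  0.1248] shift [-0.261  0.026  0.045]
0.32 c [-31.1  25.5  11. ] tcp [ 0.5861 -0.0253  0.126 ] shift [-0.278  0.037  0.039]
0.29 c [-29.9  26.6  11. ] tcp [ 0.5869 -0.0241  0.1265] shift [-0.284  0.041  0.037]
0.265 c [-28.9  27.4  11. ] tcp [ 0.5876 -0.023   0.127 ] shift [-0.289  0.044  0.035]
0.25 c [-28.3  27.9  11. ] tcp [ 0.5881 -0.0224  0.1272] shift [-0.293  0.046  0.033]
```

Request:
play_rows:
  commands:
    - [[1,-0.1,0.044,0.035,0],[1,-0.2,0.044,0.035,0],[1,-0.25,0.044,0.035,0],[1,-0.265,0.044,0.035,0],[1,-0.275,0.044,0.035,0],[1,-0.279,0.044,0.035,0],[1,-0.283,0.044,0.035,0],[1,-0.286,0.044,0.035,0],[1,-0.286,0.044,0.035,0],[1,-0.286,0.044,0.035,0],[1,-0.286,0.044,0.035,0]]

```text
clock: 15.97
tcp_pos: [0.5852, -0.0245, 0.1264]
orientation: [0.751, -3.048, 0.0]
contact_force: [-4.9, -2.2, 4.3]
grip_width: -0.0001
gripper_force: 2.6
```

```bash
python3 dial.py 0.25 34 0 .3 .28 .265 .25; python3 meas.py side
```

```text
tcp [ 0.5852 -0.0245  0.1264] yaw 0.248 ref in face [-31.6  26.5  11.6] F [-4.9 -2.2  4.3] j7 2.18 clk 15.9667
turn -0.001
0.3 c [-30.3  26.2  11. ] tcp [ 0.5867 -0.0245  0.1264] shift [-0.007 -0.003  0.   ]
0.28 c [-29.5  26.9  11. ] tcp [ 0.5872 -0.0236  0.1267] shift [-0.011 -0.001 -0.001]
0.265 c [-28.9  27.4  11. ] tcp [ 0.5876 -0.023   0.127 ] shift [-0.014  0.001 -0.003]
0.25 c [-28.3  27.9  11. ] tcp [ 0.5881 -0.0224  0.1272] shift [-0.018  0.003 -0.004]
side mark [array([ 0.285, 97.037]), array([ 0.286, 81.772]), array([ 0.289, 62.505])] ptr [array([ 0.395, 35.758]), array([ 0.478, 35.46 ]), array([ 0.512, 32.77 ])]
```

Request:
play_rows:
  commands:
    - [[1,-0.002,0,0,0],[1,-0.004,0.001,-0.001,0],[1,-0.006,0.001,-0.001,0],[1,-0.006,0.001,-0.001,0],[1,-0.006,0.001,-0.001,0]]

```text
clock: 16.68
tcp_pos: [0.5859, -0.0239, 0.1265]
orientation: [0.751, -3.048, 0.0]
contact_force: [-6.1, -2.7, 3.8]
grip_width: 0.0
gripper_force: 2.9
```

```bash
python3 dial.py 0.25 34 0 .265; python3 meas.py side
```

```text
tcp [ 0.5859 -0.0239  0.1265] yaw 0.248 ref in face [-30.8  27.   11.4] F [-6.1 -2.7  3.8] j7 2.18 clk 16.6833
turn -0.001
0.265 c [-28.9  27.4  11. ] tcp [ 0.5876 -0.023   0.127 ] shift [-0.01  -0.    -0.002]
side mark [array([ 0.263, 84.644]), array([ 0.265, 72.902]), array([ 0.251, 52.626])] ptr [array([ 0.419, 49.815]), array([ 0.488, 49.081]), array([ 0.517, 36.662])]
```

Retract and measure from the top as well.

Request:
play_rows:
  commands:
    - [[1,0.02,0,0,0],[1,0.1,0,0,0],[1,0.12,0.01,-0.15,0],[1,0.1,-0.05,-0.35,0],[1,0.1,-0.2,-0.5,0],[1,0.1,-0.4,-0.5,0],[1,0.1,-0.6,-0.5,0],[1,0.1,-0.8,-0.5,0],[1,0.1,-0.8,-0.5,0],[1,0.1,-0.8,-0.5,0]]

```text
clock: 17.82
tcp_pos: [0.6444, -0.1769, 0.2263]
orientation: [-0.747, 3.051, -0.003]
contact_force: [0.1, 1.9, -0.0]
grip_width: -0.0
gripper_force: 0.0
```

```bash
python3 - <<'E'
from meas import *
out=[]
for c in("top","side"):
    A=[viewer.grab_frame(c) for _ in range(12)];im=np.mean([a["pixels"].astype(np.float32) for a in A],0)
    np.savez("pics/"+c+".npz",im=im);
    import pickle;pickle.dump({k:v for k,v in A[0].items() if k!="pixels"},open(c+".pkl","wb"))
    g=polar(A[0],im).mean(2)
    print(c,"mark",[np.round(dip(g[a-50:b-50].mean(0),.05,.45),3).tolist() for a,b in((56,60),(58,64),(62,68),(66,72),(70,74))],"ptr",[np.round(dip(g[a-50:b-50].mean(0),.05,.45),3).tolist() for a,b in((74,76),(76,79),(78,82),(80,84),(84,88),(88,92))])
    # rectified on z=-31 plane, 0.2 mm px, centred on r=75,th=.25
    c0=np.array([75*np.cos(.25),75*np.sin(.25)]);e=c0/75;u=np.array([-e[1],e[0]])
    Y,X=np.mgrid[35:-35:280j,38:-38:300j]
    G=np.dstack([c0[0]+Y*e[0]+X*u[0],c0[1]+Y*e[1]+X*u[1],0*X-31]).reshape(-1,3)
    uv=proj(A[0],F2W(p,G)).astype(np.float32).reshape(280,300,2)
    out.append(cv2.remap(im,uv[...,0],uv[...,1],cv2.INTER_CUBIC))
I=np.clip(np.hstack(out),0,255).astype(np.uint8)[:,:,::-1].copy();I[:12,150]=255;I[:12,450]=255;I[-12:,150]=0;I[-12:,450]=0
cv2.imwrite("pics/rect.png",cv2.resize(I,(800,373),interpolation=cv2.INTER_CUBIC))
E
```

```text
top mark [[0.256, 37.38], [0.257, 37.966], [0.256, 36.179], [0.251, 29.735], [0.25, 23.059]] ptr [[0.25, 18.728], [0.248, 18.833], [0.246, 23.718], [0.246, 29.541], [0.245, 34.439], [0.244, 34.578]]
side mark [[0.249, 41.476], [0.261, 37.646], [0.265, 33.416], [0.251, 32.521], [0.238, 43.332]] ptr [[0.291, 27.561], [0.398, 30.008], [0.436, 18.746], [0.444, 10.317], [0.1, 33.63], [0.101, 58.25]]
```

View pics/rect.png

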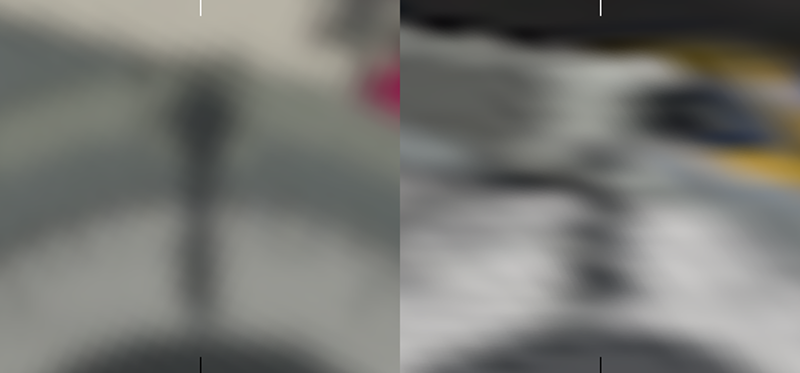

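```bash
python3 - <<'E'
from h import *
import pickle
from scipy.optimize import least_squares
p=np.load("p.npy")
for c in("top","side"):
    im=np.load("pics/"+c+".npz")["im"].mean(2);f=pickle.load(open(c+".pkl","rb"))
    T=np.radians(np.arange(0,360,4));rr=np.arange(40,62,.25)
    G=np.array([[[r_*np.cos(t),r_*np.sin(t),-31] for r_ in rr] for t in T]).reshape(-1,3)
    uv=proj(f,F2W(p,G)).astype(np.float32).reshape(len(T),len(rr),2)
    g=cv2.GaussianBlur(cv2.remap(im.astype(np.float32),uv[...,0],uv[...,1],cv2.INTER_CUBIC),(9,1),0)
    d=np.gradient(g,axis=1);k=d.argmax(1);ok=(d.max(1)>np.median(d.max(1))*.6)&(k>4)&(k<len(rr)-5)
    x=rr[k]*np.cos(T);y=rr[k]*np.sin(T)
    s=least_squares(lambda q:np.hypot(x[ok]-q[0],y[ok]-q[1])-q[2],[0,0,50],loss="soft_l1",f_scale=.5)
    e=np.array([np.cos(.25),np.sin(.25)]);u=np.array([-e[1],e[0]]);o=s.x[:2]
    print(c,"centre",o.round(2),"r",s.x[2].round(2),"n",ok.sum(),"rms",np.sqrt(np.mean(np.minimum(abs(s.fun),5)**2)).round(2),"lateral",(o@u).round(2))
    TH=np.linspace(.05,.45,161)
    for R0 in np.arange(55,95,3.):
        G=np.array([[o[0]+(R0+k)*np.cos(t),o[1]+(R0+k)*np.sin(t),-31] for k in(-1,0,1) for t in TH])
        uv=proj(f,F2W(p,G)).astype(np.float32).reshape(3,-1,2);v=cv2.remap(im.astype(np.float32),uv[...,0],uv[...,1],cv2.INTER_CUBIC).mean(0)
        w=np.clip(np.median(v)-v-8,0,None);print(int(R0),round((w*TH).sum()/max(w.sum(),1e-9),4),end="; ")
    print()
E
```

```text
top centre [-3.68 -1.32] r 50.83 n 90 rms 0.9 lateral -0.37
55 0.2521; 58 0.2582; 61 0.2615; 64 0.2619; 67 0.2626; 70 0.2581; 73 0.2552; 76 0.2547; 79 0.2545; 82 0.2515; 85 0.2504; 88 0.2496; 91 0.2488; 94 0.2482; 
side centre [-2.17  0.02] r 51.15 n 80 rms 1.47 lateral 0.56
55 0.2572; 58 0.2357; 61 0.2472; 64 0.257; 67 0.2539; 70 0.2532; 73 0.2271; 76 0.2647; 79 0.3837; 82 0.3531; 85 0.4429; 88 0.1078; 91 0.1117; 94 0.1167;
```

```bash
python3 mv.py face -9.5 -165 60 0 face -9.5 -165 3 0; 
```

```text
now tcp [ 0.6444 -0.1733  0.2265] yaw rel face-y 0.25 grasp in face mm [  28.8 -132.    86.9] w 0.0001 F [-0.3  0.5 -0.2] clk 19.02 tilt -1.0
face [  -9.5 -165.    60.     0. ] ->tcp [ 0.6294 -0.2109  0.186 ] shift units [ 0.154 -0.131  0.203] turn 0.159 rows>= 2.0
face [  -9.5 -165.     3.     0. ] ->tcp [ 0.6528 -0.2053  0.1343] shift units [ 0.037 -0.161  0.461] turn 0.159 rows>= 3.0
```

Request:
play_rows:
  commands:
    - [[-0.2,0.037,-0.161,0,0.05],[-0.2,0.037,-0.161,0,0.1],[-0.2,0.037,-0.161,0,0.159],[-0.2,0.037,-0.161,0,0.159],[-0.2,0.037,-0.161,0.05,0.159],[-0.2,0.037,-0.161,0.2,0.159],[-0.2,0.037,-0.161,0.33,0.159],[-0.2,0.037,-0.161,0.42,0.159],[-0.2,0.037,-0.161,0.45,0.159],[-0.2,0.037,-0.161,0.45,0.159]]

```text
clock: 19.85
tcp_pos: [0.6516, -0.2043, 0.1342]
orientation: [0.372, -3.116, -0.002]
contact_force: [0.2, 0.3, -0.3]
grip_width: 0.0513
gripper_force: 0.0
```

Request:
play_rows:
  commands:
    - [[1,0,0,0,0],[1,0,0,0,0],[1,0,0,0,0],[1,0,0,0,0],[1,0,0,0,0],[1,0,0,0,0],[1,0,0,0,0]]

```text
clock: 20.43
tcp_pos: [0.6538, -0.2054, 0.1381]
orientation: [-0.368, 3.117, -0.001]
contact_force: [-0.5, 0.2, 6.7]
grip_width: 0.0229
gripper_force: 25.8
```

```bash
python3 mv.py; python3 lev.py 0.94 0.04 10
```

```text
now tcp [ 0.6538 -0.2054  0.1381] yaw rel face-y 0.0 grasp in face mm [  -7.1 -165.4    6.1] w 0.0229 F [-0.5  0.2  6.7] clk 20.43 tilt -1.0
radius 93.27259021423038 a 0.9787032587624173
0.85 [0.03  0.027 0.014]
0.76 [0.058 0.056 0.027]
0.67 [0.084 0.089 0.039]
0.58 [0.106 0.123 0.049]
0.49 [0.126 0.16  0.058]
0.4 [0.143 0.199 0.066]
0.31 [0.156 0.239 0.072]
0.22 [0.166 0.28  0.077]
0.13 [0.173 0.322 0.08 ]
0.04 [0.176 0.365 0.081]
```

Request:
play_rows:
  commands:
    - [[1,0.03,0.027,0.005,0],[1,0.058,0.056,0.018,0],[1,0.084,0.089,0.03,0],[1,0.106,0.123,0.04,0],[1,0.126,0.16,0.049,0],[1,0.143,0.199,0.057,0],[1,0.156,0.239,0.063,0],[1,0.166,0.28,0.068,0],[1,0.173,0.322,0.071,0],[1,0.176,0.35,0.072,0],[1,0.176,0.36,0.072,0],[1,0.176,0.36,0.072,0]]

```text
clock: 21.43
tcp_pos: [0.5995, -0.148, 0.121]
orientation: [0.362, -3.118, 0.008]
contact_force: [-1.0, -10.6, -9.0]
grip_width: 0.0228
gripper_force: 25.3
```

```bash
python3 mv.py; python3 lev.py 0.94 0.04 1
```

```text
now tcp [ 0.5995 -0.148   0.121 ] yaw rel face-y -0.004 grasp in face mm [-50.  -96.9   7.2] w 0.0228 F [ -1.  -10.6  -9. ] clk 21.43 tilt -1.0
radius 95.45381050590277 a 0.09385718186238687
0.04 [0.177 0.364 0.081]
```

Request:
play_rows:
  commands:
    - [[1,0,0.01,0,0],[1,0,0.02,0,0],[1,0,0.02,0,0],[1,0,0.02,0,0]]

```text
clock: 21.77
tcp_pos: [0.5995, -0.1478, 0.1211]
orientation: [0.359, -3.12, 0.016]
contact_force: [3.9, -17.7, -16.0]
grip_width: 0.0224
gripper_force: 25.5
```

```bash
python3 mv.py; python3 lev.py 0.94 0.04 1
```

```text
now tcp [ 0.5995 -0.1478  0.1211] yaw rel face-y -0.006 grasp in face mm [-50.  -96.7   7.3] w 0.0224 F [  3.9 -17.7 -16. ] clk 21.77 tilt -1.0
radius 95.37211717863549 a 0.0916687954726125
0.04 [0.178 0.364 0.079]
```

Request:
play_rows:
  commands:
    - [[1,0,-0.022,0,0],[1,0,-0.022,0,0],[-0.2,0,-0.022,0,0],[-0.2,0,-0.022,0,0],[-0.2,0,-0.022,0,0],[-0.2,0,-0.022,0,0],[-0.2,0,-0.022,-0.1,0],[-0.2,0,-0.022,-0.25,0],[-0.2,0,-0.022,-0.35,0],[-0.2,0,-0.022,-0.35,0]]

```text
clock: 22.6
tcp_pos: [0.6048, -0.1442, 0.197]
orientation: [-0.368, 3.112, -0.002]
contact_force: [1.2, -0.1, 0.6]
grip_width: 0.0508
gripper_force: 0.0
```

```bash
python3 mv.py face -129 -114 6 0
```

```text
now tcp [ 0.6048 -0.1442  0.197 ] yaw rel face-y 0.001 grasp in face mm [-12.5 -94.5  73.5] w 0.0508 F [ 1.2 -0.1  0.6] clk 22.6 tilt -1.0
face [-129. -114.    6.    0.] ->tcp [ 0.5344 -0.1812  0.0865] shift units [ 0.39  -0.096  0.549] turn 0.0 rows>= 4.0
```

Request:
play_rows:
  commands:
    - [[-0.2,0.18,-0.05,0,0],[-0.2,0.39,-0.096,0,0],[-0.2,0.39,-0.096,0,0],[-0.2,0.39,-0.096,0.15,0],[-0.2,0.39,-0.096,0.3,0],[-0.2,0.39,-0.096,0.42,0],[-0.2,0.39,-0.096,0.5,0],[-0.2,0.39,-0.096,0.53,0],[-0.2,0.39,-0.096,0.53,0]]

```text
clock: 23.35
tcp_pos: [0.5296, -0.1801, 0.0847]
orientation: [0.368, -3.117, -0.001]
contact_force: [-0.2, 0.7, 0.6]
grip_width: 0.0511
gripper_force: 0.0
```

```bash
python3 mv.py face -129 -114 6 0
```

```text
now tcp [ 0.5296 -0.1801  0.0847] yaw rel face-y 0.0 grasp in face mm [-133.7 -111.9    6.2] w 0.0511 F [-0.2  0.7  0.6] clk 23.35 tilt -1.0
face [-129. -114.    6.    0.] ->tcp [ 0.5344 -0.1812  0.0865] shift units [-0.022 -0.011 -0.009] turn 0.0 rows>= 1.0
```

Close, then push up the slope by about 30 mm.

Request:
play_rows:
  commands:
    - [[1,-0.01,-0.008,0,0],[1,-0.01,-0.008,0,0],[1,-0.01,-0.008,0,0],[1,-0.01,-0.008,0,0],[1,-0.01,-0.008,0,0],[1,-0.01,-0.008,0,0],[1,-0.01,-0.008,0,0]]

```text
clock: 23.93
tcp_pos: [0.5341, -0.1816, 0.0874]
orientation: [-0.368, 3.117, -0.0]
contact_force: [0.6, 1.6, 6.4]
grip_width: 0.0193
gripper_force: 24.6
```

```bash
python3 mv.py face -98 -114.3 7 0
```

```text
now tcp [ 0.5341 -0.1816  0.0874] yaw rel face-y 0.0 grasp in face mm [-128.9 -114.4    7. ] w 0.0193 F [0.6 1.6 6.4] clk 23.93 tilt -1.0
face [ -98.  -114.3    7.     0. ] ->tcp [ 0.5614 -0.175   0.1005] shift units [-0.14   0.    -0.065] turn 0.0 rows>= 1.0
```

Request:
play_rows:
  commands:
    - [[1,-0.02,0,-0.012,0],[1,-0.045,0,-0.024,0],[1,-0.07,0,-0.036,0],[1,-0.095,0,-0.047,0],[1,-0.12,0,-0.059,0],[1,-0.14,0,-0.068,0],[1,-0.155,0,-0.075,0],[1,-0.155,0,-0.075,0],[1,-0.155,0,-0.075,0]]

```text
clock: 24.68
tcp_pos: [0.5606, -0.1751, 0.1003]
orientation: [0.366, -3.115, -0.001]
contact_force: [-8.0, -1.3, 1.8]
grip_width: 0.0196
gripper_force: 25.3
```

```bash
python3 mv.py face -98 -114.3 7 0
```

```text
now tcp [ 0.5606 -0.1751  0.1003] yaw rel face-y -0.001 grasp in face mm [ -98.8 -114.2    7.1] w 0.0196 F [-8.  -1.3  1.8] clk 24.68 tilt -1.0
face [ -98.  -114.3    7.     0. ] ->tcp [ 0.5614 -0.175   0.1005] shift units [-0.004 -0.001 -0.001] turn -0.001 rows>= 1.0
```

Request:
play_rows:
  commands:
    - [[1,-0.01,0,-0.005,0],[1,-0.02,0,-0.01,0],[1,-0.02,0,-0.01,0],[1,-0.02,0,-0.01,0]]

```text
clock: 25.02
tcp_pos: [0.5606, -0.175, 0.1005]
orientation: [0.363, -3.108, -0.002]
contact_force: [-12.9, -4.0, -3.2]
grip_width: 0.0198
gripper_force: 25.0
```

```bash
python3 mv.py
```

```text
now tcp [ 0.5606 -0.175   0.1005] yaw rel face-y -0.002 grasp in face mm [ -98.7 -114.1    7.3] w 0.0198 F [-12.9  -4.   -3.2] clk 25.02 tilt -0.9999
```

Bolt is on its home stop. Relax, release, lift away and check the dial numerically.

Request:
play_rows:
  commands:
    - [[1,0.02,0,0.01,0],[1,0.02,0,0.01,0],[-0.2,0.02,0,0.005,0],[-0.2,0.02,0,0.005,0],[-0.3,0.02,0,0,0],[-0.3,0.02,0,0,0],[-0.3,0.02,0,-0.15,0],[-0.3,0.02,0,-0.3,0],[-0.3,0.02,-0.1,-0.5,0],[-0.3,0.02,-0.3,-0.7,0],[-0.3,0.02,-0.5,-0.7,0],[-0.3,0.02,-0.5,-0.7,0]]

```text
clock: 26.02
tcp_pos: [0.5879, -0.2784, 0.2475]
orientation: [-0.361, 3.114, -0.01]
contact_force: [-0.3, -0.5, -0.3]
grip_width: 0.0558
gripper_force: 0.0
```

```bash
python3 - <<'E'
from h import *
p=np.load("p.npy")
A=[viewer.grab_frame("top") for _ in range(12)];f=A[0];im=np.mean([a["pixels"].astype(np.float32) for a in A],0).mean(2)
o=[-3.68,-1.32];TH=np.linspace(.05,.45,161)
for R0 in np.arange(55,95,3.):
    G=np.array([[o[0]+(R0+k)*np.cos(t),o[1]+(R0+k)*np.sin(t),-31] for k in(-1,0,1) for t in TH])
    uv=proj(f,F2W(p,G)).astype(np.float32).reshape(3,-1,2);v=cv2.remap(im,uv[...,0],uv[...,1],cv2.INTER_CUBIC).mean(0)
    w=np.clip(np.median(v)-v-8,0,None);print(int(R0),round((w*TH).sum()/max(w.sum(),1e-9),4),end="; ")
print(get_obs()["tcp_pos"],get_obs()["contact_force"])
for t,q in(("lever_knob",(-50,-94.7,10)),("keeper_knob",(-100,-113,8))):
    for d in viewer.trace(f if 0 else A[-1],t)[:1]:
        ys,xs=np.nonzero(d["pixels"]);print(t,d["score"],d["rect"],xs.mean(),ys.mean(),"exp",proj(f,F2W(p,q)))
E
```

```text
55 0.2517; 58 0.2581; 61 0.2612; 64 0.2621; 67 0.263; 70 0.2583; 73 0.2553; 76 0.2547; 79 0.2545; 82 0.2511; 85 0.2506; 88 0.249; 91 0.2488; 94 0.2483; [ 0.58636024 -0.27105008  0.24292577] [0.13603415 0.37632064 0.43743296]
lever_knob 0.67 [359.0, 160.5, 384.4, 206.9] 373.2760736196319 183.70245398773005 exp [[379.19833591 200.6592218 ]]
keeper_knob 0.44 [383.1, 195.2, 392.8, 226.5] 386.92134831460675 216.34831460674158 exp [[388.41624624 216.3429355 ]]
```

```bash
python3 -c "
from bench import r
print(r.hand_in())"
```

```text
the job is handed in; nothing more can be done
None
```

The job is handed in, with no verdict returned: the dial's zero mark stands within about 0.01 rad of the pointer in the top-camera measurement, the lever and bolt were both pressed against their home stops, and the arm is clear after about 27 s.

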